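# Stack a detector head in its nest and hang it on the sprung hook

## Robot

A 6-joint arm with a two-finger parallel gripper is mounted at the origin on the work surface. World frame = base frame: x ahead of the robot, y to its left, z up, the work surface at z = 0. Lengths are in mm, angles in degrees, forces in N, time in s.
With the tool pointing down it reaches from about 350 to 850 mm from the base axis. Payload 8.1 kg.
Tool frame: the origin (TCP) lies midway between the tips of the shut fingers; the grasp point (between the pads) lies 19 mm behind it (hold_point_z is the distance from the TCP to the grasp point, in mm); z points along the fingers, y is the direction in which the jaws open and shut (so a half turn about z gives the same grasp; the last joint's range is limited). The gripper opens to 85 mm and grips with 20 to 120 N. Pads are 22 mm wide; open, the fingers measure 114 mm over their backs; the gripper's body (76 mm by 85 mm) begins 54 mm behind the grasp point. The pads swing forward as they close: fully open they stand 13 mm farther back than shut.
Start: joints at [-74.966, 7.471, 85.268, -0, 87.261, -4.893], TCP at [204.518, -564.072, 231.292] pointing down, gripper open.
Joint ranges: [-169.43, 169.43], [-51.17, 129.36], [1.28, 143.12], [-76.62, 256.62], [0, 156.53], [-152.29, 152.29]. Speed limits (degrees/s): [136.94, 136.94, 159.86, 180, 180, 180].

## Interface

Orientations are given as [roll, pitch, yaw] about the fixed x, y, z axes, in that order (R = Rz(yaw) Ry(pitch) Rx(roll)).
In Python, from bench import sense, snapshot, camera_params, hand_in, hold_point_z gives the robot as it stands.
- The arm moves only by the tool servo_tool, never from a script. Its argument "motion" is a list of rows, each a list of 7 numbers: the finger opening in mm, from 0 to 85.4, then the shift along the tool's x, y, z in mm, then the turn, a rotation vector about the tool's x, y, z in rad. A call has 1 to 10 rows; each row shifts and turns the pose as measured when the row begins, along the tool's axes as they then stand; what a row does not reach is not made up. A row lasts 1/10 s, in which the tool goes at most 50 mm and 8.59 degrees, less where a joint would pass 70% of its speed; a pose out of reach is approached as far as the arm can. A call with a gripper value outside its range is refused whole. The fingers move at their own pace and stop on an object; "force" is the grip in N (left out, the last holds). Time passes only in rows, so rows that do not move let the fingers close. It gives the time, the measured TCP pose, the force and the opening at its end, in the units of the state.
- sense(): the state, without advancing time (a new reading comes with each control period).
- snapshot(name): name is "scene" or "top" or "wrist"; returns the picture (420x560x3 uint8, blue, green, red); there is no depth.
- camera_params(name): a dict with "fx", "fy", "cx", "cy" (pixels), "R" (3x3) and "t" (3): a world point X has camera coordinates R X + t; the wrist camera has in their place "tool_from_camera" (4x4, takes a point from camera to tool coordinates, whose origin is the TCP and whose axes are the flange's). Camera axes: x right, y down, z forward; pixel columns grow to the right and rows downward; lengths in mm; the calibration is good to about 2 mm. A picture is of the moment at which its call begins: read the wrist's pose just before it. camera_params takes no time and is no camera call.
- hand_in(): hands the job in, once; it reports no verdict.
The state is a dict: "time": time; "joint_pos": joint angles; "qd": joint speeds; "joint_efforts": joint torques, N m; "tool_pos": TCP position; "tcp_rot": TCP orientation; "ft_force": force on the tool from outside, world axes, zero at the start; "wrist_torque": the same for the moment, N m; "finger_gap": finger opening in mm.
Only numpy, scipy, OpenCV 4.12 (cv2) and the standard library are available. Lean on these libraries where they do the work, as an engineer would, in place of code of your own. Each camera call takes 0.05 s, during which the arm holds its last target. There are 200 camera calls.

## Task

Build up the detector stack in the nest: set the gold spacer squarely down in the pocket, then lower the detector head gently and squarely onto it. Then pull the sprung orange hook down by its red knob, swing it in under the bar of the head's bail and let it up, so that the hook stays caught under the bar by its own pull while the stack stays seated. Leave the case, the strut and the screwdriver where they are.

Things in the scene. Friction and masses are not known exactly. Their poses are not given: they have to be found in the camera images.
- station: Fixed aluminium base plate, 130 (x) x 170 (y) x 12 mm; place and yaw differ each time. Origin: centre of its underside, below the pocket. At its +y end, 220 mm from the pocket centre, stands the turning mast (28 mm thick; blue spring drum 46 mm wide on top, 0.38 m above the bench at its highest).
- pocket (a point): Centre of the pocket floor, 12 mm above the bench; axes as the station's. Four beige L-shaped corner walls (18 mm long each way, 48 mm above the floor, the top 10 mm flared out by 0.5 rad as lead-in) hold parts of 56 (x) x 110 (y) mm with 2 mm play each side; the long sides are open for 78 mm between the corners.
- mast_foot (a point): Point on the mast's vertical axis, 40 mm above the bench; fixed.
- swing (a joint): Turn of mast and hook arm about the mast's vertical axis (rad, counter-clockwise from above positive). At 0 the arm points along the station's -y, hook over the pocket centre; it starts at -1.15 to -0.8, swung to the station's -x side. Stops at -1.3 and 0.3. Turns easily (0.05 N m friction) and stays where left.
- lift (a joint): Travel of the hook arm down the mast (m): 0 retracted at the top, 0.13 at the bottom stop. A spring pulls it up by about 3 N net at 0, 5 N at 0.09, 6 N at 0.13; let go, it retracts. It reads 0.090 with the hook's foot against the underside of the bail bar of a seated head, and must read 0.107 to 0.130 to pass in under that bar.
- knob_top (a point): Centre of the top of the red knob on the aluminium arm (14 mm wide), 120 mm from the mast axis: an upright round post 24 mm thick, 42 mm tall, above a dark collar 44 mm wide; moves with the arm. At lift 0 it is 331 mm above the bench; free from above.
- hook_seat (a point): Centre of the top face of the orange hook's foot, at the arm's end, 220 mm from the mast axis, 104 mm below the knob's top; axes of the arm (-y outwards). Foot 8 mm thick, 12 mm wide, 56 mm across the arm; shank at its -x end, tip 16 mm high at its +x end, 40 mm between them, 44 mm from foot to arm. It enters a bail moving towards its +x (swing growing).
- spacer: Loose gold spacer frame, 56 (x) x 110 (y) x 30 mm high, 0.28 kg, with a 20 x 50 mm window in its middle; origin at the centre of its underside. Starts lying flat on the bench, on the blue mat. Same either way round.
- head: Loose nickel detector head, 56 (x) x 110 (y) x 45 mm block with a steel bail on top, 107 mm high in all, about 0.85 kg; origin at the centre of its underside. Starts upright on the bench, on the blue mat. Same either way round.
- bail (a point): Middle of the head's bail bar, 101 mm above the head's underside: a bar 12 x 12 mm, 100 mm long along the head's y, on two 12 mm posts 76 mm apart inside; 50 mm free height between the bar and the block.
- case: Loose nickel case with pale lid, 89 x 124 x 52 mm, a bystander; origin at the centre of its underside.
- strut: Loose strut, steel rod with beige end blocks, 26 x 184 x 26 mm along its y, a bystander lying on the bench; origin at the centre of its underside.
- driver: Loose screwdriver, 180 mm, lying along its x on the bench, a bystander.
There are look-alikes about, which are no part of the job. Leave any green or turquoise look-alike of the spacer alone.

How it is judged (in metres and radians):
On the way, in this order (a step that is already met when the one before it is completed fails the run):
1. the spacer lies flat and square in the pocket, released (horizontal distance between spacer and pocket below 0.006 m and z of spacer in the frame of pocket between -0.004 and 0.004 m and angle between the y axis of spacer and the y axis of pocket, either way round below 0.08 rad and angle between spacer's own z axis and vertical below 0.06 rad and contact force between the fingers and spacer below 0.3 N), for 0.2 s.
2. the head sits flat and square on the spacer, released (horizontal distance between each of spacer, head and pocket below 0.006 m and z of spacer in the frame of pocket between -0.004 and 0.004 m and angle between the y axis of each of spacer, head and the y axis of pocket, either way round below 0.08 rad and angle between each of spacer, head's own z axis and vertical below 0.06 rad and z of head in the frame of pocket between 0.026 and 0.034 m and contact force between the fingers and head below 0.3 N), for 0.2 s.
3. the hook is pulled down by more than 85 mm (value of joint lift above 0.085 m), for 0.1 s.
4. the hook's foot is caught under the bail bar (x of hook_seat in the frame of head between -0.022 and 0.022 m and y of hook_seat in the frame of head between -0.036 and 0.036 m and z of hook_seat in the frame of head between 0.088 and 0.099 m), for 0.2 s.
At the end, for the whole second after the job is handed in: Spacer on the pocket floor, head on it (each within 6 mm of centre, 4 mm of height, 0.08 rad square, 0.06 rad upright); hook foot inside the bail (within 22 mm across, 36 mm along the bar, 7 mm below it), lift past 80 mm; at rest (all of step 4 and horizontal distance between each of spacer, head and pocket below 0.006 m and z of spacer in the frame of pocket between -0.004 and 0.004 m and angle between the y axis of each of spacer, head and the y axis of pocket, either way round below 0.08 rad and angle between each of spacer, head's own z axis and vertical below 0.06 rad and z of head in the frame of pocket between 0.026 and 0.034 m and value of joint lift above 0.08 m and linear speed of head below 0.02 m/s and velocity of joint lift between -0.02 and 0.02 m/s); the robot touches nothing.
It fails at once if the case is pushed by more than 25 mm (distance of case from where it was at the start of the episode above 0.025 m).
It fails at once if the strut is pushed by more than 25 mm (distance of strut from where it was at the start of the episode above 0.025 m).
It fails at once if the driver is pushed by more than 25 mm (distance of driver from where it was at the start of the episode above 0.025 m).
It fails at once if the head is tipped by more than 0.6 rad (angle between head's own z axis and vertical above 0.6 rad).
It fails at once if the head is dropped or rammed on the spacer (over 90 N) (contact force between head and spacer above 90 N).
It also fails if it takes over 72 s, if anything falls off the work surface, if the arm or the gripper's body presses on something with over 40 N, if the wrist force passes 120 N, or if a joint passes its speed limit or range.

## Working session

There is one attempt and no reset: what is moved stays moved. The work goes in short steps, Python scripts to look and compute and a tool call to move; the robot and the scene stay as the last step left them, time stands still between calls to the robot, and variables do not carry over. Pictures are saved under pics/ and viewed, about 8 in all and at most 12, crops included, and the job is handed in when it is done.

Besides the shell and the picture viewer there is one more tool, called after ">>>" as name(argument=value, ...) on one line, values as JSON. servo_tool: Moves the arm, as the interface text tells. Its arguments: {"type":"object","properties":{"motion":{"type":"array"},"force":{"type":"number"}},"required":["motion"]}

```bash
mkdir -p pics; ls
python3 - <<'E'
from bench import *
import cv2,numpy as np
for n in("scene","top"):
    im=snapshot(n); cv2.imwrite(f"pics/{n}0.png",im)
    p=camera_params(n); print(n,p)
print(camera_params("wrist"),sense(),hold_point_z if not callable(hold_point_z) else hold_point_z())
a=cv2.imread("pics/scene0.png");b=cv2.imread("pics/top0.png")
E
```

```text
pics
scene {'fx': 505.44636802562246, 'fy': 505.44636802562246, 'cx': 272.519112590103, 'cy': 208.02455692242177, 'R': array([[-0.52102933,  0.85344115, -0.0129087 ],
       [ 0.71759621,  0.42980643, -0.54801652],
       [-0.46215161, -0.29479592, -0.83636789]]), 't': array([ 342.77673525, -260.10413725, 2002.69506449])}
top {'fx': 403.1474160964765, 'fy': 403.1474160964765, 'cx': 278.0909581423669, 'cy': 209.2133785585646, 'R': array([[ 0.00967647, -0.99992828,  0.0070573 ],
       [-0.98413121, -0.01077364, -0.17711491],
       [ 0.17717824, -0.00523147, -0.98416488]]), 't': array([ -50.00526685,  580.44033899, 1080.52364913])}
{'fx': 331.1752674998889, 'fy': 331.1752674998889, 'cx': 287.10296268210834, 'cy': 207.61462935091183, 'tool_from_camera': array([[-7.87569377e-04, -9.65620230e-01, -2.59955672e-01,
         6.61380627e+01],
       [ 9.99999197e-01, -1.01857077e-03,  7.53912354e-04,
        -1.05111719e+00],
       [-9.92776269e-04, -2.59954870e-01,  9.65620257e-01,
        -1.41447371e+02],
       [ 0.00000000e+00,  0.00000000e+00,  0.00000000e+00,
         1.00000000e+00]])} {'time': 0.1, 'joint_pos': array([-7.49665377e+01,  7.51092559e+00,  8.53249545e+01,  9.20026521e-04,
        8.72606812e+01, -4.89422892e+00]), 'qd': array([-0.01085787,  0.03710533, -0.17879179, -0.06681239,  0.09936488,
       -0.08294238]), 'joint_efforts': array([ 8.21467329e-04, -5.70952678e+01, -5.01941335e+01, -1.73095332e-04,
        8.12761893e-03, -5.42389301e-06]), 'tool_pos': array([ 204.38461147, -563.58174478,  230.32946445]), 'tcp_rot': array([-1.79903869e+02, -9.15382291e-03,  1.99276388e+01]), 'ft_force': array([-0.53453437, -0.57909801,  0.05886341]), 'wrist_torque': array([ 0.02133641,  0.00676419, -0.0225108 ]), 'finger_gap': 85.3104439775681} 18.700000000000003
```

View pics/top0.png

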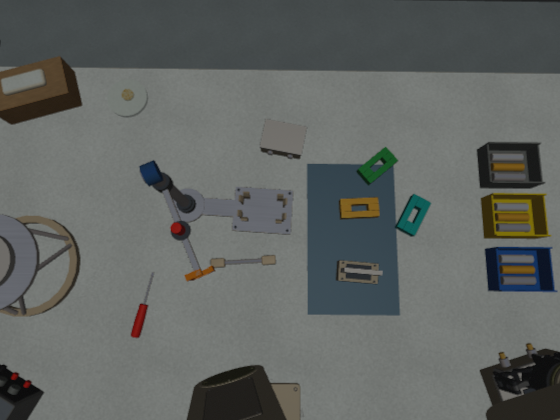

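View pics/scene0.png

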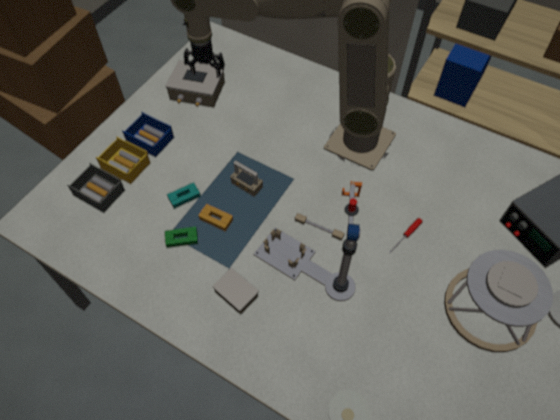

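Top view: the spacer candidates are gold (360,208), green (378,165) and turquoise (413,215). The yellow tray (515,216) also holds orange bars. I choose gold (360,208), which lies on the mat. The head with its bail is at (358,272), the pocket at (263,210), mast foot at (190,205), knob at (180,229), hook at (200,272), strut at (243,261), case at (284,137) and driver at (143,305).

```bash
cat > h.py <<'E'
from bench import *
import cv2,numpy as np
from scipy.spatial.transform import Rotation as Ro
def cam(name,s=None):
    p=camera_params(name); K=np.array([[p['fx'],0,p['cx']],[0,p['fy'],p['cy']],[0,0,1]])
    if name!='wrist': return K,p['R'],p['t']
    T=np.eye(4);T[:3,:3]=Ro.from_euler('xyz',s['tcp_rot'],degrees=True).as_matrix();T[:3,3]=s['tool_pos']
    M=np.linalg.inv(T@p['tool_from_camera']); return K,M[:3,:3],M[:3,3]
def plane(c,uv,z):
    K,R,t=c; d=np.linalg.inv(K)@np.r_[uv,1]; d=R.T@d; o=-R.T@t
    return (o+d*(z-o[2])/d[2])
def proj(c,X):
    K,R,t=c; q=K@(R@np.asarray(X,float)+t); return q[:2]/q[2]
def rects(im,c,mask,z,amin=60):
    out=[]
    for k in cv2.findContours(mask,cv2.RETR_EXTERNAL,cv2.CHAIN_APPROX_NONE)[0]:
        if cv2.contourArea(k)<amin: continue
        w=np.array([plane(c,p,z)[:2] for p in k[:,0].astype(float)],np.float32)
        r=cv2.minAreaRect(w); a=r[2]; w_,h_=r[1]
        yaw=a+90 if h_<w_ else a   # direction of long side minus 90
        yaw=(a if w_>h_ else a+90)-90
        out.append((k[:,0].mean(0).round(0),np.round(r[0],1),np.round(sorted(r[1]),1),round((yaw+90)%180-90,1)))
    return out
def hsv(im): return cv2.cvtColor(im,cv2.COLOR_BGR2HSV)
E
python3 - <<'E'
from h import *
im=cv2.imread('pics/top0.png');H=hsv(im);c=cam('top')
for n,p in dict(spacer=(345,203),head=(360,280),plate=(240,195),hook=(200,273),knob=(178,229),mat=(330,180),mast=(206,207),lid=(285,135)).items(): print(n,H[p[1],p[0]])
m=cv2.inRange(H,(10,120,80),(28,255,255))
for r in rects(im,c,m,30): print('gold',r)
for n,uv,z in(('mastfoot',(191,205),12),('drum',(151,174),370),('knob',(178,228),331),('hook',(200,272),230),('plate',(263,210.5),12),('head',(358,271),45)): print(n,plane(c,uv,z).round(0))
cv2.imwrite('pics/c1.png',cv2.resize(im[110:300,120:440],None,fx=2.5,fy=2.5,interpolation=cv2.INTER_CUBIC))
E
```

```text
spacer [ 20 187 124]
head [ 20  53 105]
plate [18 50 87]
hook [ 15 193 123]
knob [  1 206 126]
mat [102  82  78]
mast [110  21 108]
lid [ 20  14 113]
gold (array([518., 269.]), array([ 422.1, -718.9]), array([16.6, 88. ]), 0.6)
gold (array([199., 273.]), array([402.7, 174.2]), array([22., 80.]), 19.0)
gold (array([359., 207.]), array([ 593.4, -277.2]), array([ 55.6, 109.3]), 3.3)
gold (array([520., 215.]), array([ 577.8, -738.5]), array([125. , 159.4]), 0.3)
gold (array([508., 166.]), array([ 721.1, -719.9]), array([18.2, 89.6]), 0.7)
mastfoot [598. 209.  12.]
drum [594. 217. 370.]
knob [489. 166. 331.]
hook [401. 135. 230.]
plate [584.  -0.  12.]
head [ 412. -266.   45.]
```

View pics/c1.png

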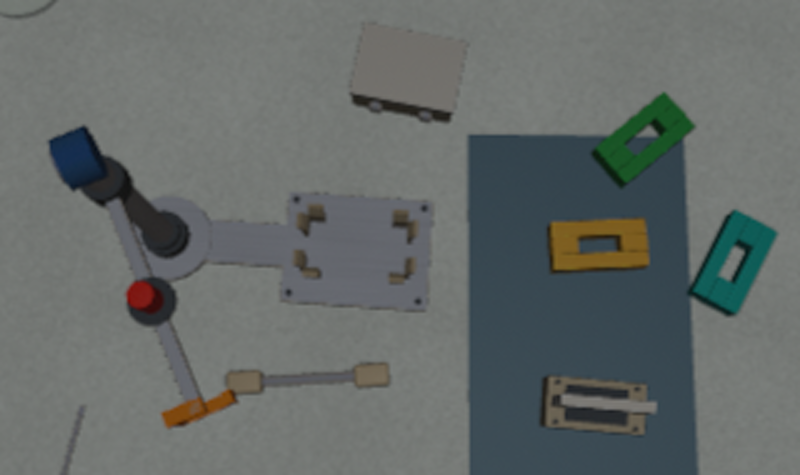

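The crop shows the gold spacer with its window at full-image (359,207); its fitted size of 55.6 x 109.3 mm matches the description. The head with bail is at (358,271). The green and turquoise frames stay out of it.

```bash
cat >> h.py <<'E'
def plan(x,y,z,yaw,n=10):
    "rows (tool axes) from the present pose to a tool-down pose"
    s=sense(); p=s['tool_pos'].copy(); R=Ro.from_euler('xyz',s['tcp_rot'],degrees=True)
    G=Ro.from_euler('xyz',[180,0,yaw],degrees=True); v=(R.inv()*G).as_rotvec()
    d=(np.array([x,y,z])-p)/n; o=[]
    for k in range(n):
        o.append([*np.round(R.inv().apply(d),1),*np.round(v/n,3)]); R=R*Ro.from_rotvec(v/n)
    print('dist',np.linalg.norm(d*n).round(1),'turn',np.degrees(np.linalg.norm(v)).round(1))
    for r in o: print([float(q)+0 for q in r])
E
python3 - <<'E'
from h import *
plan(593,-277,230,93.3)
E
```

```text
dist 482.9 turn 73.4
[46.3, -13.7, 0.1, 0.0, 0.0, -0.128]
[47.7, -7.7, 0.1, 0.0, 0.0, -0.128]
[48.3, -1.5, 0.0, 0.0, 0.0, -0.128]
[48.1, 4.7, 0.0, 0.0, 0.0, -0.128]
[47.1, 10.8, 0.0, 0.0, 0.0, -0.128]
[45.3, 16.7, 0.0, 0.0, 0.0, -0.128]
[42.8, 22.3, 0.0, 0.0, 0.0, -0.128]
[39.6, 27.6, 0.0, 0.0, 0.0, -0.128]
[35.8, 32.4, 0.0, 0.0, 0.0, -0.128]
[31.3, 36.7, 0.0, 0.0, 0.0, -0.128]
```

>>> servo_tool(motion=[[85, 46, -14, 0, 0, 0, -0.128], [85, 48, -8, 0, 0, 0, -0.128], [85, 48, -1.5, 0, 0, 0, -0.128], [85, 48, 5, 0, 0, 0, -0.128], [85, 47, 11, 0, 0, 0, -0.128], [85, 45, 17, 0, 0, 0, -0.128], [85, 43, 22, 0, 0, 0, -0.128], [85, 40, 28, 0, 0, 0, -0.128], [85, 36, 32, 0, 0, 0, -0.128], [85, 31, 37, 0, 0, 0, -0.128]], force=40)

```text
time: 1.1
tool_pos: [593.8, -263.3, 224.5]
tcp_rot: [-179.6, -0.4, 95.4]
ft_force: [-0.3, -1.1, -0.1]
finger_gap: 84.9
```

Run:
```python
from h import *
plan(593,-277,190,93.3,5)
```

```text
dist 37.1 turn 2.2
[-2.8, -0.4, 6.9, -0.001, -0.001, 0.007]
[-2.8, -0.4, 6.9, -0.001, -0.001, 0.007]
[-2.8, -0.4, 6.9, -0.001, -0.001, 0.007]
[-2.7, -0.3, 6.9, -0.001, -0.001, 0.007]
[-2.7, -0.3, 6.9, -0.001, -0.001, 0.007]
```

>>> servo_tool(motion=[[85, -7, -1, 17, -0.003, -0.003, 0.018], [85, -7, -1, 18, -0.002, -0.003, 0.018], [85, 0, 0, 0, 0, 0, 0]])

```text
time: 1.4
tool_pos: [598.3, -269.5, 186.6]
tcp_rot: [-179.9, -0.2, 94.2]
ft_force: [-0.6, -1.1, 0.2]
finger_gap: 85.2
```

Run:
```python
from h import *
s=sense();im=snapshot('wrist');cv2.imwrite('pics/w1.png',im);c=cam('wrist',s);H=hsv(im)
print(s['time'],s['tool_pos'].round(1),s['tcp_rot'].round(2),H[200,280])
m=cv2.inRange(H,(10,120,60),(28,255,255))
for r in rects(im,c,m,30,400): print(r)
print(proj(c,[593,-277,30]),proj(c,[590,0,12]))
```

```text
1.4 [ 598.3 -269.5  186.6] [-179.92   -0.18   94.18] [103  61 160]
(array([280., 198.]), array([ 592.5, -277.5]), array([ 55. , 110.2]), 3.2)
[280.87321589 201.28310409] [ 301.77008986 -155.32843819]
```

View pics/w1.png

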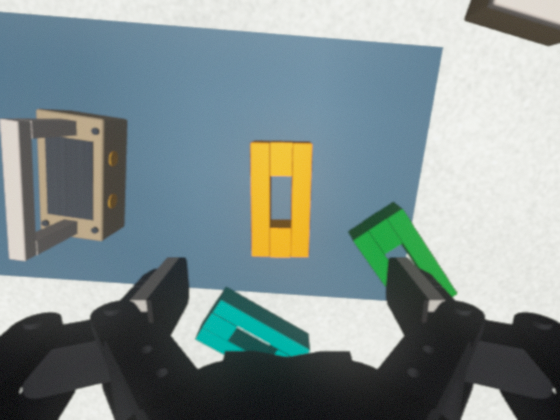

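Run:
```python
from h import *
c=cam('wrist',sense())
im=cv2.imread('pics/w1.png');H=hsv(im)
for p in((350,232),(363,222),(400,204),(414,218)):print(plane(c,p,30).round(0),plane(c,p,0).round(0))
plan(592.5,-268,60,93.2,4)
```

```text
[ 661. -303.   30.] [ 668. -313.    0.]
[ 672. -292.   30.] [ 680. -301.    0.]
[ 705. -272.   30.] [ 716. -279.    0.]
[ 720. -285.   30.] [ 733. -293.    0.]
dist 128.3 turn 1.0
[0.4, -1.5, 32.0, 0.0, -0.001, 0.004]
[0.4, -1.5, 32.0, 0.0, -0.001, 0.004]
[0.5, -1.5, 32.0, 0.0, -0.001, 0.004]
[0.5, -1.5, 32.0, 0.0, -0.001, 0.004]
```

>>> servo_tool(motion=[[85, -2, -1.5, 40, 0, -0.001, 0.004], [85, -2, -1.5, 40, 0, -0.001, 0.004], [85, -2, -1.5, 40, 0, -0.001, 0.004], [85, -1, -1, 30, 0, 0, 0.004], [85, 0, 0, 10, 0, 0, 0]])

```text
time: 1.95
tool_pos: [597.8, -281.1, 33.5]
tcp_rot: [179.4, 0.4, 93.2]
ft_force: [-0.5, 0.0, 0.4]
finger_gap: 85.2
```

Run:
```python
from h import *
plan(592.5,-276.5,1,93.2,3)
```

```text
dist 33.2 turn 0.8
[1.7, -1.8, 10.8, 0.004, 0.002, 0.0]
[1.7, -1.7, 10.8, 0.004, 0.002, 0.0]
[1.7, -1.7, 10.8, 0.004, 0.002, 0.0]
```

>>> servo_tool(motion=[[85, 3, -3, 8, 0.008, 0.004, 0], [85, 1.5, -2, 9, 0.004, 0.002, 0], [85, 0, 0, 9, 0, 0, 0], [85, 0, 0, 3, 0, 0, 0]])

```text
time: 2.35
tool_pos: [594.3, -278.3, 7.3]
tcp_rot: [179.9, 0.2, 93.1]
ft_force: [-0.4, 0.5, 0.0]
finger_gap: 84.7
```

Run:
```python
from h import *
plan(592.5,-276.5,2,93.2,1)
```

```text
dist 5.9 turn 0.2
[2.0, -1.7, 5.3, 0.002, 0.003, -0.001]
```

>>> servo_tool(motion=[[85, 1.5, -1.7, 5, 0.002, 0.003, 0], [60, 0, 0, 0, 0, 0, 0], [50, 0, 0, 0, 0, 0, 0], [50, 0, 0, 0, 0, 0, 0], [50, 0, 0, 0, 0, 0, 0], [50, 0, 0, 0, 0, 0, 0]], force=40)

```text
time: 2.95
tool_pos: [594.0, -277.5, 4.2]
tcp_rot: [179.8, 0.1, 93.2]
ft_force: [0.8, -0.0, -2.7]
finger_gap: 55.4
```

>>> servo_tool(motion=[[50, 0, 0, -20, 0, 0, 0], [50, 0, 0, -45, 0, 0, 0], [50, 0, 0, -45, 0, 0, 0], [50, 35, 0, -40, 0, 0, 0], [50, 40, -2, -35, 0, 0, 0], [50, 45, -2, 0, 0, 0, 0], [50, 30, 0, 0, 0, 0, 0.02], [50, 0, 0, 0, 0, 0, 0]])

```text
time: 3.75
tool_pos: [579.5, -126.7, 190.0]
tcp_rot: [-180.0, -0.2, 91.7]
ft_force: [-0.3, -0.7, -2.3]
finger_gap: 55.4
```

Run:
```python
from h import *
s=sense();im=snapshot('wrist');cv2.imwrite('pics/w2.png',im);c=cam('wrist',s)
print(s['time'],s['tool_pos'].round(1),s['tcp_rot'].round(2),s['finger_gap'],proj(c,[585,0,12]))
```

```text
3.75 [ 579.5 -126.7  190. ] [-179.99   -0.19   91.75] 55.35419938099417 [297.51016531  49.07207005]
```

View pics/w2.png

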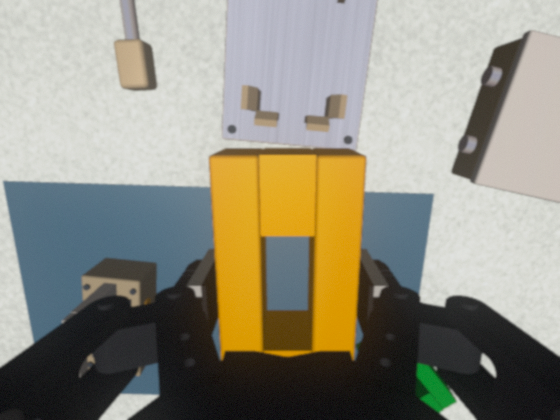

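The wrist view shows the spacer held square at 55.4 mm opening. The near part of the station plate is visible, with its front corners at about (224,138) and (357,148), and the two near corner walls.

Run:
```python
from h import *
p=camera_params('wrist')
im=cv2.imread('pics/w2.png');H=hsv(im);L=cv2.cvtColor(im,cv2.COLOR_BGR2LAB)
for q in((300,30),(260,60),(200,50),(400,60),(340,100)):print(q,H[q[1],q[0]],L[q[1],q[0]])
s=dict(tool_pos=np.array([579.5,-126.7,190.]),tcp_rot=np.array([-179.99,-.19,91.75]));c=cam('wrist',s)
m=cv2.inRange(H,(105,10,0),(140,80,255))[:150]
m=cv2.morphologyEx(m,cv2.MORPH_OPEN,np.ones((3,3),np.uint8))
# left/right edges by rows, bottom by columns
Lp,Rp,Bp=[],[],[]
for v in range(5,128,2):
    u=np.flatnonzero(m[v,200:420])+200
    if len(u): Lp.append(plane(c,(u[0]-.5,v),12)[:2]);Rp.append(plane(c,(u[-1]+.5,v),12)[:2])
for u in range(240,345,3):
    v=np.flatnonzero(m[:,u]); 
    if len(v) : Bp.append(plane(c,(u,v[-1]+.5),12)[:2])
f=lambda P:cv2.fitLine(np.array(P,np.float32),cv2.DIST_HUBER,0,.01,.01).ravel()
l,r,b=f(Lp),f(Rp),f(Bp)
for n,k in zip('lrb',(l,r,b)): print(n,k,np.degrees(np.arctan2(k[1],k[0])))
def X(a,b): t=np.linalg.solve(np.c_[a[:2],-b[:2]],b[2:]-a[2:]);return a[2:]+t[0]*a[:2]
A,B=X(l,b),X(r,b);print(A,B,np.linalg.norm(A-B))
e=(B-A)/np.linalg.norm(B-A);yaw=np.degrees(np.arctan2(e[1],e[0]));print(yaw)
for th in (yaw,):
    n=np.array([-e[1],e[0]]);print('pocket',(A+B)/2+85*n)
cv2.imwrite('pics/m2.png',m)
```

```text
(300, 30) [120  16 196] [192 130 122]
(260, 60) [118  17 198] [193 130 122]
(200, 50) [ 39   8 211] [215 126 131]
(400, 60) [ 43   8 213] [217 126 131]
(340, 100) [ 17  68 149] [143 131 143]
l [ 5.8426302e-02  9.9829173e-01  5.2102222e+02 -1.7424313e+01] 86.650505
r [ 6.3987575e-02  9.9795067e-01  6.4727771e+02 -1.2839720e+01] 86.33127
b [ 9.9822634e-01 -5.9533369e-02  5.8199933e+02 -8.1821045e+01] -3.4130287
[517.4785   -77.973076] [642.62286  -85.436584] 125.36671
-3.4130316
pocket [585.111       3.1444016]
```

Run:
```python
from h import *
im=cv2.imread('pics/w2.png');L=cv2.cvtColor(im,cv2.COLOR_BGR2LAB).astype(int)
m=cv2.imread('pics/m2.png',0)
print([tuple(L[40,u][[0,2]]) for u in range(222,234)],np.flatnonzero(m[40,200:420])[[0,-1]]+200)
print([tuple(L[40,u][[0,2]]) for u in range(362,376)])
print([tuple(L[v,290][[0,2]]) for v in range(132,148)],np.flatnonzero(m[:,290])[-1])
```

```text
[(np.int64(216), np.int64(132)), (np.int64(211), np.int64(130)), (np.int64(201), np.int64(132)), (np.int64(190), np.int64(128)), (np.int64(191), np.int64(126)), (np.int64(196), np.int64(123)), (np.int64(199), np.int64(122)), (np.int64(196), np.int64(121)), (np.int64(195), np.int64(121)), (np.int64(197), np.int64(122)), (np.int64(195), np.int64(122)), (np.int64(195), np.int64(121))] [227 370]
[(np.int64(193), np.int64(122)), (np.int64(193), np.int64(122)), (np.int64(192), np.int64(122)), (np.int64(190), np.int64(122)), (np.int64(188), np.int64(122)), (np.int64(189), np.int64(122)), (np.int64(188), np.int64(121)), (np.int64(191), np.int64(122)), (np.int64(185), np.int64(124)), (np.int64(186), np.int64(128)), (np.int64(196), np.int64(131)), (np.int64(212), np.int64(131)), (np.int64(216), np.int64(132)), (np.int64(215), np.int64(130))]
[(np.int64(191), np.int64(122)), (np.int64(191), np.int64(122)), (np.int64(191), np.int64(122)), (np.int64(190), np.int64(123)), (np.int64(191), np.int64(122)), (np.int64(192), np.int64(123)), (np.int64(193), np.int64(122)), (np.int64(190), np.int64(122)), (np.int64(191), np.int64(122)), (np.int64(190), np.int64(123)), (np.int64(190), np.int64(124)), (np.int64(189), np.int64(126)), (np.int64(184), np.int64(131)), (np.int64(188), np.int64(131)), (np.int64(197), np.int64(134)), (np.int64(179), np.int64(136))] 142
```

Run:
```python
from h import *
im=cv2.imread('pics/w2.png');H=hsv(im)
s=dict(tool_pos=np.array([579.5,-126.7,190.]),tcp_rot=np.array([-179.99,-.19,91.75]));c=cam('wrist',s)
m=cv2.inRange(H,(10,120,170),(28,255,255))
for v in (165,180,200,220,240): 
    u=np.flatnonzero(m[v,150:420])+150; a,b=[plane(c,(q,v),215.8) for q in(u[0]-.5,u[-1]+.5)]; print(v,u[[0,-1]],a.round(1),b.round(1),((a+b)/2).round(1))
for u in (230,290,345):
    v=np.flatnonzero(m[:,u]);print(u,v[[0,-1]],plane(c,(u,v[0]-.5),215.8).round(1),plane(c,(u,v[-1]+.5),215.8).round(1),H[v[0]-4:v[0]+5,u,2])
plan(585,-20,150,86.6,4)
```

```text
165 [210 364] [551.1 -76.8 215.8] [605.3 -75.1 215.8] [578.2 -76.  215.8]
180 [211 363] [551.3 -82.1 215.8] [605.5 -80.5 215.8] [578.4 -81.3 215.8]
200 [212 362] [551.4 -89.4 215.8] [605.8 -87.7 215.8] [578.6 -88.5 215.8]
220 [213 361] [551.6 -96.9 215.8] [606.1 -95.2 215.8] [578.8 -96.1 215.8]
240 [214 360] [ 551.7 -104.7  215.8] [ 606.4 -103.   215.8] [ 579.1 -103.8  215.8]
230 [156 349] [558.3 -73.2 215.8] [ 557.2 -152.   215.8] [104 107 118 149 178 202 217 225 227]
290 [155 355] [579.2 -72.3 215.8] [ 581.8 -154.2  215.8] [100 102 111 151 203 224 226 228 227]
345 [156 350] [598.3 -72.1 215.8] [ 604.2 -151.1  215.8] [102 105 116 147 177 199 213 223 226]
dist 115.4 turn 5.2
[27.0, 2.3, 10.0, 0.0, -0.001, 0.022]
[27.0, 1.6, 10.0, 0.0, -0.001, 0.022]
[27.1, 1.0, 9.9, 0.0, -0.001, 0.022]
[27.1, 0.4, 9.9, 0.0, -0.001, 0.022]
```

>>> servo_tool(motion=[[50, 30, 2, 15, 0, 0, 0.022], [50, 35, 2, 20, 0, 0, 0.022], [50, 35, 1, 20, 0, 0, 0.022], [50, 25, 1, 15, 0, 0, 0.022], [50, 3, 0, 12, 0, 0, 0], [50, 0, 0, 5, 0, 0, 0]])

```text
time: 4.4
tool_pos: [586.6, -3.2, 98.8]
tcp_rot: [-180.0, 0.1, 86.3]
ft_force: [0.0, 0.2, -3.3]
finger_gap: 55.3
```

Run:
```python
from h import *
s=sense();im=snapshot('wrist');cv2.imwrite('pics/w3.png',im);c=cam('wrist',s)
print(s['time'],s['tool_pos'].round(1),s['tcp_rot'].round(2),s['finger_gap'])
plan(585,.8,80,86.6,3)
```

```text
4.4 [586.6  -3.2  98.8] [-1.7997e+02  1.1000e-01  8.6310e+01] 55.3235886277756
dist 18.8 turn 0.4
[1.4, -0.5, 6.1, 0.0, 0.001, -0.002]
[1.4, -0.5, 6.1, 0.0, 0.001, -0.002]
[1.4, -0.5, 6.1, 0.0, 0.001, -0.002]
```

View pics/w3.png

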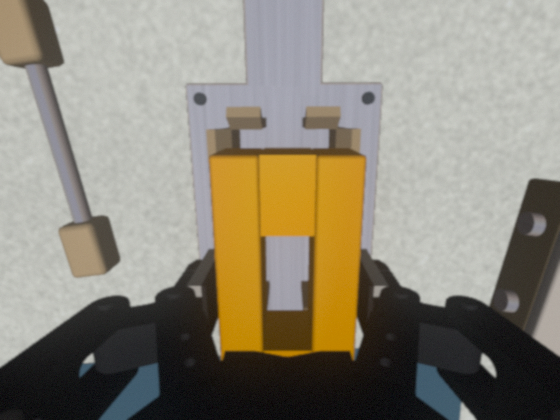

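```bash
cat > far.py <<'E'
from h import *
import sys
def far(im,c,h=12):
    g=cv2.GaussianBlur(cv2.cvtColor(im,cv2.COLOR_BGR2LAB),(3,3),0).astype(float);q=g[...,2]
    bg,pl=131,122; 
    def cross(a,lo,hi): # half-lightness edge: bench bright, plate dark
        return None
    L=g[...,0]
    P={'l':[],'r':[],'t':[]}
    for v in range(105,135,2):
        d=np.diff(L[v,165:215]);P['l'].append(plane(c,(165+.5+np.argmin(d),v),h)[:2])
        d=np.diff(L[v,362:405]);P['r'].append(plane(c,(362+.5+np.argmax(d),v),h)[:2])
    for u in list(range(195,240,3))+list(range(332,376,3)):
        d=np.diff(L[60:100,u]);P['t'].append(plane(c,(u,60+.5+np.argmin(d)),h)[:2])
    F={k:cv2.fitLine(np.array(p,np.float32),cv2.DIST_HUBER,0,.01,.01).ravel() for k,p in P.items()}
    X=lambda a,b:a[2:]+np.linalg.solve(np.c_[a[:2],-b[:2]],b[2:]-a[2:])[0]*a[:2]
    A,B=X(F['l'],F['t']),X(F['r'],F['t']);e=(B-A)/np.linalg.norm(B-A)
    print('ang',{k:round(float(np.degrees(np.arctan2(f[1],f[0]))),2) for k,f in F.items()})
    print('width',np.linalg.norm(B-A).round(2),'yaw',np.degrees(np.arctan2(e[1],e[0])).round(2),'pocket',((A+B)/2-85*np.array([-e[1],e[0]])).round(2))
    for n,P_ in(('A',A),('B',B)):print(n,P_.round(1),proj(c,[*P_,h]).round(1))
if __name__=='__main__':
    s=dict(tool_pos=np.array([586.6,-3.2,98.8]),tcp_rot=np.array([-179.97,.11,86.31]))
    far(cv2.imread('pics/w3.png'),cam('wrist',s))
E
python3 far.py
```

```text
ang {'l': 87.23, 'r': 87.88, 't': -3.4}
width 128.95 yaw -3.4 pocket [584.68   0.65]
A [525.4  89.3] [183.4  83.4]
B [654.1  81.7] [382.6  82.2]
```

Run:
```python
from h import *
s=dict(tool_pos=np.array([586.6,-3.2,98.8]),tcp_rot=np.array([-179.97,.11,86.31]));c=cam('wrist',s)
y=np.radians(-3.4);ex=np.array([np.cos(y),np.sin(y)]);ey=np.array([-np.sin(y),np.cos(y)]);O=np.array([584.7,.65])
for n,a,b,z in(('wall outer',(208,138),(361,138),60),('wallx outer',(226,108),(341,108),60),('wall gap',(262,115),(305,115),60),('screws',(200,99),(368,98),12),('corners',(188,84),(381,84),12)):
    A,B=[plane(c,p,z)[:2]-O for p in(a,b)];print(n,[(round(float(q@ex),1),round(float(q@ey),1)) for q in(A,B,(A+B)/2)])
im=cv2.imread('pics/w3.png')
print([int(v) for v in im[100,176:200].mean(1)],[int(v) for v in im[100,372:392].mean(1)])
cv2.imwrite('pics/w3c.png',cv2.resize(im[70:170,170:400],None,fx=3.4,fy=3.4,interpolation=cv2.INTER_CUBIC))
```

```text
wall outer [(-39.6, 53.0), (41.9, 52.5), (1.2, 52.7)]
wallx outer [(-29.2, 68.2), (30.7, 67.9), (0.8, 68.1)]
wall gap [(-10.5, 64.6), (12.0, 64.5), (0.7, 64.6)]
screws [(-54.5, 75.3), (55.6, 75.3), (0.6, 75.3)]
corners [(-61.6, 84.6), (63.5, 83.9), (1.0, 84.3)]
[190, 190, 189, 190, 187, 189, 190, 190, 188, 183, 173, 167, 166, 169, 168, 170, 160, 141, 110, 88, 83, 83, 81, 82] [85, 101, 129, 152, 161, 165, 165, 164, 158, 157, 168, 179, 185, 188, 193, 194, 195, 196, 195, 194]
```

View pics/w3c.png

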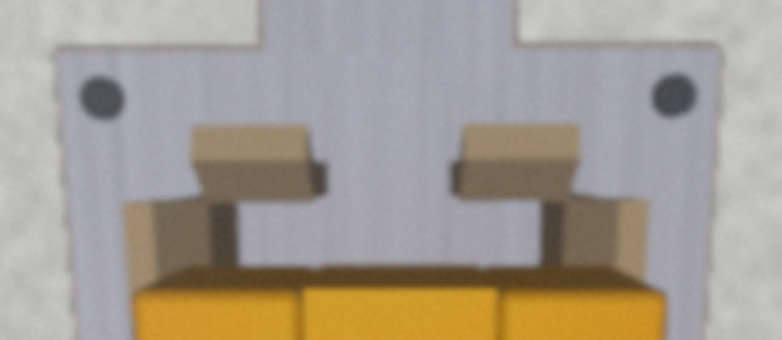

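The crop shows the far corner walls symmetric about the pocket axis, with wall and screw midpoints about 0.8 mm to +x of the first plate fit. That puts the pocket near (585.5, 0.6), yaw -3.4°, and the held spacer is square to it.

>>> servo_tool(motion=[[50, 3.5, -1, 10, 0, 0, -0.005], [50, 0.5, 0, 8, 0, 0, 0], [50, 0, 0, 0, 0, 0, 0]])

```text
time: 4.75
tool_pos: [586.3, -2.9, 79.7]
tcp_rot: [180.0, 0.2, 86.4]
ft_force: [0.8, -0.1, -2.7]
finger_gap: 55.3
```

Run:
```python
from h import *
plan(585.4,.7,50,86.6,3)
```

```text
dist 29.9 turn 0.2
[1.2, -0.4, 9.9, 0.0, 0.001, -0.001]
[1.2, -0.4, 9.9, 0.0, 0.001, -0.001]
[1.2, -0.4, 9.9, 0.0, 0.001, -0.001]
```

>>> servo_tool(motion=[[50, 5, -1, 3, 0, 0, -0.003], [50, 4, -1, 3, 0, 0, 0], [50, 3, 0, 3, 0, 0, 0]])

```text
time: 5.05
tool_pos: [586.1, 8.5, 71.6]
tcp_rot: [179.9, 0.2, 86.5]
ft_force: [0.4, -0.7, -1.6]
finger_gap: 55.1
```

>>> servo_tool(motion=[[50, 0, 0, 0, 0, 0, 0], [50, 0, 0, 0, 0, 0, 0]])

```text
time: 5.25
tool_pos: [586.0, 9.2, 71.4]
tcp_rot: [179.9, 0.2, 86.5]
ft_force: [-0.5, -0.6, -2.7]
finger_gap: 55.2
```

>>> servo_tool(motion=[[50, -4.5, 0, 0, 0, 0, 0], [50, -4, 0, 0, 0, 0, 0], [50, 0, 0, 0, 0, 0, 0], [50, 0, 0, 0, 0, 0, 0]])

```text
time: 5.65
tool_pos: [585.9, -0.3, 72.2]
tcp_rot: [179.8, 0.2, 86.5]
ft_force: [0.1, -0.3, -3.0]
finger_gap: 55.2
```

>>> servo_tool(motion=[[50, 1, -0.5, 6, 0.002, 0, 0], [50, 0, 0, 8, 0, 0, 0], [50, 0, 0, 0, 0, 0, 0]])

```text
time: 5.95
tool_pos: [585.5, 0.6, 57.0]
tcp_rot: [179.9, 0.2, 86.5]
ft_force: [-0.7, 0.0, -2.6]
finger_gap: 54.9
```

>>> servo_tool(motion=[[50, 0, 0, 9, 0, 0, 0], [50, 0, 0, 9, 0, 0, 0], [50, 0, 0, 9, 0, 0, 0], [50, 0, 0, 0, 0, 0, 0]])

```text
time: 6.35
tool_pos: [584.6, 0.8, 26.4]
tcp_rot: [-180.0, 0.2, 86.5]
ft_force: [-0.5, 0.4, -3.7]
finger_gap: 55.4
```

>>> servo_tool(motion=[[50, 0, 0, 5, 0, 0, 0], [50, 0, 0, 3, 0, 0, 0], [50, 0, 0, 0.5, 0, 0, 0]])

```text
time: 6.65
tool_pos: [584.5, 0.8, 16.9]
tcp_rot: [-180.0, 0.2, 86.5]
ft_force: [-0.0, -1.0, -1.3]
finger_gap: 55.5
```

>>> servo_tool(motion=[[60, 0, 0, 0, 0, 0, 0], [75, 0, 0, 0, 0, 0, 0], [85, 0, 0, 0, 0, 0, 0], [85, 0, 0, -10, 0, 0, 0], [85, 0, 0, -40, 0, 0, 0], [85, 0, 0, -45, 0, 0, 0], [85, -30, 0, -45, 0, 0, 0], [85, -40, 0, -30, 0, 0, 0], [85, -20, 0, 0, 0, 0, 0], [85, 0, 0, 0, 0, 0, 0]])

```text
time: 7.65
tool_pos: [581.2, -88.4, 199.0]
tcp_rot: [179.5, 0.3, 86.7]
ft_force: [0.8, 0.2, -0.5]
finger_gap: 84.9
```

Run:
```python
from h import *
s=sense();im=snapshot('wrist');cv2.imwrite('pics/w4.png',im);c=cam('wrist',s);H=hsv(im)
print(s['time'],s['tool_pos'].round(1),s['tcp_rot'].round(2))
m=cv2.inRange(H,(10,120,60),(28,255,255))
for r in rects(im,c,m,42,400): print(r)
plan(440,-266,200,86.6,8)
```

```text
7.65 [581.2 -88.4 199. ] [179.51   0.33  86.71]
(array([283.,  86.]), array([ 5.847e+02, -2.000e-01]), array([ 56.7, 110. ]), -3.4)
dist 227.9 turn 0.7
[-23.3, -16.4, -0.1, 0.001, 0.001, 0.0]
[-23.3, -16.4, -0.1, 0.001, 0.001, 0.0]
[-23.3, -16.4, -0.1, 0.001, 0.001, 0.0]
[-23.3, -16.4, -0.1, 0.001, 0.001, 0.0]
[-23.3, -16.4, -0.1, 0.001, 0.001, 0.0]
[-23.3, -16.4, -0.1, 0.001, 0.001, 0.0]
[-23.3, -16.4, -0.1, 0.001, 0.001, 0.0]
[-23.3, -16.4, -0.1, 0.001, 0.001, 0.0]
```

View pics/w4.png

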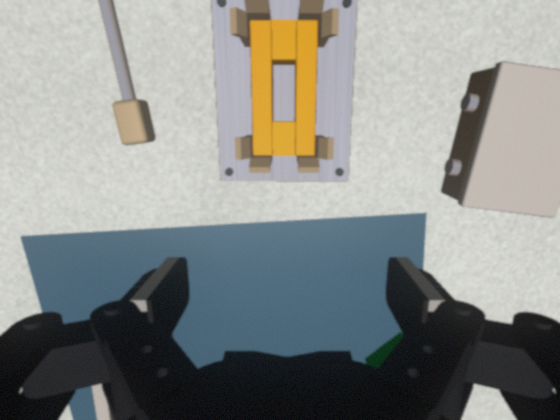

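The spacer is seated square in the pocket at pixel (283,86): yaw -3.4° and within 1 mm of the pocket estimate. Next, the head.

>>> servo_tool(motion=[[85, -25, -20, -5, 0.003, 0, 0], [85, -37, -28, -8, 0.003, 0, 0], [85, -37, -28, -8, 0, 0, 0], [85, -37, -28, -5, 0, 0, 0], [85, -37, -28, 0, 0, 0, 0], [85, -35, -25, 0, 0, 0, 0], [85, 0, 0, 0, 0, 0, 0], [85, 0, 0, 0, 0, 0, 0]])

```text
time: 8.5
tool_pos: [408.7, -284.0, 225.0]
tcp_rot: [179.9, 0.0, 87.2]
ft_force: [0.5, 0.2, 0.5]
finger_gap: 85.0
```

Run:
```python
from h import *
s=sense();im=snapshot('wrist');cv2.imwrite('pics/w5.png',im);c=cam('wrist',s);H=hsv(im)
print(s['time'],s['tool_pos'].round(1),s['tcp_rot'].round(2))
np.save('w5.npy',np.r_[s['tool_pos'],s['tcp_rot']])
```

```text
8.5 [ 408.7 -284.   225. ] [1.7988e+02 5.0000e-02 8.7170e+01]
```

View pics/w5.png

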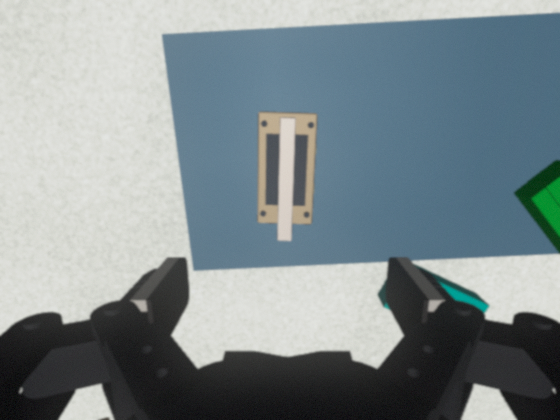

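Run:
```python
from h import *
im=cv2.imread('pics/w5.png');H=hsv(im);q=np.load('w5.npy');c=cam('wrist',dict(tool_pos=q[:3],tcp_rot=q[3:]))
print(H[170,286],H[150,262],H[60,300])
roi=np.zeros(H.shape[:2],np.uint8);roi[95:255,235:340]=255
bar=cv2.inRange(H,(0,5,190),(30,60,255))&roi
blk=cv2.bitwise_not(cv2.inRange(H,(90,60,0),(120,255,255)))&roi
for n,m,z in(('bar',bar,107),('blk+bar',blk,45)):
    for r in rects(im,c,m,z,300):print(n,r)
k=blk.copy();k[224:]=0
for r in rects(im,c,k,45,300):print('blk',r)
for u in((259,113),(317,114),(311,224),(258,223)):print(plane(c,u,45).round(1))
```

```text
[ 17  19 220] [ 19  60 190] [101  82 147]
bar (array([286., 178.]), array([ 409.3, -265.8]), array([12.2, 97.5]), -4.5)
blk+bar (array([286., 173.]), array([ 408.2, -275.4]), array([ 58. , 129.3]), -5.0)
blk (array([286., 167.]), array([ 409. , -266.1]), array([ 58. , 110.6]), -5.0)
[ 386.5 -211.5   45. ]
[ 440.6 -215.1   45. ]
[ 431.6 -322.6   45. ]
[ 377.7 -318.8   45. ]
```

>>> servo_tool(motion=[[60, 8, 0, 15, 0.002, 0, 0.015], [60, 8, 1, 35, 0, 0, 0.015], [60, 3, 0, 35, 0, 0, 0], [60, 0, 0, 15, 0, 0, 0], [60, 0, 0, 0, 0, 0, 0], [60, 0, 0, 0, 0, 0, 0]])

```text
time: 9.15
tool_pos: [417.4, -255.9, 122.3]
tcp_rot: [179.9, -0.0, 86.1]
ft_force: [0.1, -0.2, 0.5]
finger_gap: 59.9
```

Run:
```python
from h import *
plan(409.2,-266,82,85.4,3)
```

```text
dist 42.4 turn 0.7
[-3.6, -2.5, 13.4, 0.0, 0.0, 0.004]
[-3.6, -2.5, 13.4, 0.0, 0.0, 0.004]
[-3.6, -2.5, 13.4, 0.0, 0.0, 0.004]
```

>>> servo_tool(motion=[[60, -5, -4, 2, 0, 0, 0.006], [60, -5, -4, 3, 0, 0, 0.006], [60, 0, 0, 0, 0, 0, 0], [60, 0, 0, 0, 0, 0, 0]])

```text
time: 9.55
tool_pos: [410.6, -266.8, 120.7]
tcp_rot: [179.7, 0.1, 85.5]
ft_force: [0.6, 0.1, -0.2]
finger_gap: 60.0
```

Run:
```python
from h import *
plan(409.2,-266,82,85.4,3)
```

```text
dist 38.8 turn 0.4
[0.2, -0.6, 12.9, 0.002, 0.001, 0.0]
[0.2, -0.5, 12.9, 0.002, 0.001, 0.0]
[0.2, -0.5, 12.9, 0.002, 0.001, 0.0]
```

>>> servo_tool(motion=[[60, 0, -1.5, 9, 0.004, 0.001, 0], [60, 0, 0, 9, 0.001, 0, 0], [60, 0, 0, 9, 0, 0, 0], [60, 0, 0, 8, 0, 0, 0], [60, 0, 0, 0, 0, 0, 0]])

```text
time: 10.05
tool_pos: [408.9, -267.1, 82.8]
tcp_rot: [179.9, 0.1, 85.4]
ft_force: [-0.2, 0.4, 0.4]
finger_gap: 60.2
```

>>> servo_tool(motion=[[30, 0, 0, 0, 0, 0, 0], [15, 0, 0, 0, 0, 0, 0], [5, 0, 0, 0, 0, 0, 0], [5, 0, 0, 0, 0, 0, 0], [5, 0, 0, 0, 0, 0, 0], [5, 0, 0, 0, 0, 0, 0]], force=90)

```text
time: 10.65
tool_pos: [408.8, -266.9, 82.7]
tcp_rot: [180.0, 0.1, 85.4]
ft_force: [-0.4, 0.1, -2.3]
finger_gap: 10.1
```

>>> servo_tool(motion=[[5, 0, 0, 0, 0, 0, 0], [5, 0, 0, -8, 0, 0, 0], [5, 0, 0, -15, 0, 0, 0], [5, 0, 0, -25, 0, 0, 0], [5, 0, 0, -30, 0, 0, 0], [5, 0, 0, -30, 0, 0, 0], [5, 0, 0, -15, 0, 0, 0], [5, 0, 0, 0, 0, 0, 0], [5, 0, 0, 0, 0, 0, 0]])

```text
time: 11.55
tool_pos: [403.3, -262.2, 203.6]
tcp_rot: [-179.2, -0.5, 85.4]
ft_force: [-0.8, -0.2, -7.9]
finger_gap: 10.1
```

Run:
```python
from h import *
plan(585,.3,220,86.6,10)
```

```text
dist 319.6 turn 1.5
[27.6, 16.0, -1.6, -0.001, -0.001, -0.002]
[27.6, 16.1, -1.6, -0.001, -0.001, -0.002]
[27.6, 16.1, -1.6, -0.001, -0.001, -0.002]
[27.5, 16.2, -1.6, -0.001, -0.001, -0.002]
[27.5, 16.2, -1.6, -0.001, -0.001, -0.002]
[27.5, 16.3, -1.6, -0.001, -0.001, -0.002]
[27.4, 16.3, -1.6, -0.001, -0.001, -0.002]
[27.4, 16.4, -1.6, -0.001, -0.001, -0.002]
[27.3, 16.5, -1.6, -0.001, -0.001, -0.002]
[27.3, 16.5, -1.6, -0.001, -0.001, -0.002]
```

>>> servo_tool(motion=[[5, 12, 7, -2, -0.003, -0.003, -0.003], [5, 22, 13, -2, -0.003, -0.003, -0.003], [5, 30, 18, -2, -0.002, -0.002, -0.003], [5, 33, 19, -2, 0, 0, -0.003], [5, 35, 20, -2, 0, 0, -0.003], [5, 35, 20, -2, 0, 0, -0.003], [5, 33, 19, -2, 0, 0, -0.003], [5, 28, 17, 0, 0, 0, 0], [5, 20, 12, 0, 0, 0, 0], [5, 10, 6, 0, 0, 0, 0]])

```text
time: 12.55
tool_pos: [568.9, 1.0, 198.3]
tcp_rot: [-178.2, -0.6, 86.5]
ft_force: [-0.9, -0.8, -7.8]
finger_gap: 10.0
```

>>> servo_tool(motion=[[5, 0, 0, 0, 0, 0, 0], [5, 0, 0, 0, 0, 0, 0]])

```text
time: 12.75
tool_pos: [567.5, 2.4, 195.3]
tcp_rot: [-177.9, -0.6, 86.6]
ft_force: [-0.5, -1.1, -8.4]
finger_gap: 10.1
```

Run:
```python
from h import *
plan(585,.3,170,86.6,5)
s=sense();im=snapshot('wrist');cv2.imwrite('pics/w6.png',im);np.save('w6.npy',np.r_[s['tool_pos'],s['tcp_rot']])
```

```text
dist 30.9 turn 2.2
[-0.3, 3.7, 4.9, -0.007, -0.002, 0.0]
[-0.3, 3.7, 5.0, -0.007, -0.002, 0.0]
[-0.3, 3.6, 5.0, -0.007, -0.002, 0.0]
[-0.2, 3.6, 5.0, -0.007, -0.002, 0.0]
[-0.2, 3.6, 5.0, -0.007, -0.002, 0.0]
```

View pics/w6.png

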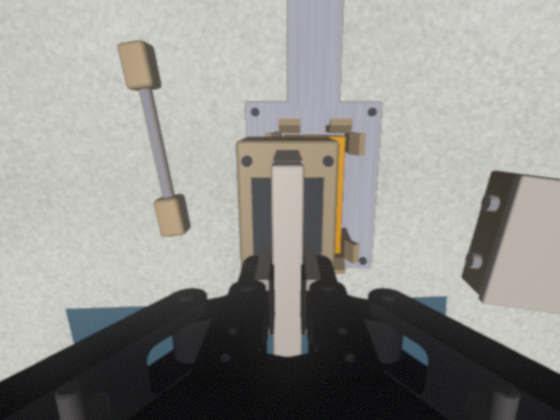

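Run:
```python
from h import *
p=camera_params('wrist');T=p['tool_from_camera'];K=np.array([[p['fx'],0,p['cx']],[0,p['fy'],p['cy']],[0,0,1]])
def tp(uv,z):
    d=T[:3,:3]@np.linalg.inv(K)@np.r_[uv,1];o=T[:3,3];return (o+d*(z-o[2])/d[2])[:2].round(1)
im=cv2.imread('pics/w6.png');H=hsv(im)
for v in(150,165,180,200):
    print(v,[tuple(int(q) for q in H[v,u]) for u in range(232,246,2)])
    L=im[v].astype(float).sum(1);dl=np.abs(np.diff(L[225:255]));dr=np.abs(np.diff(L[325:348]))
    a,b=225.5+dl.argmax(),325.5+dr.argmax();A,B=tp((a,v),37.7),tp((b,v),37.7);print(a,b,A,B,(A+B)/2)
for u in(250,262,312,325):
    L=im[130:160,u].astype(int);print(u,[int(x) for x in L.sum(1)//3])
print(tp((262,142),37.7),tp((290,163),-24.3),tp((288,353),-24.3))
```

```text
150 [(40, 12, 195), (30, 11, 184), (22, 32, 152), (20, 63, 163), (19, 61, 177), (18, 59, 178), (19, 61, 176)]
234.5 344.5 [ 50.3 -27.9] [50.3 30.9] [50.3  1.5]
165 [(35, 8, 193), (39, 9, 195), (25, 18, 170), (18, 56, 151), (18, 59, 170), (19, 50, 148), (24, 24, 105)]
236.5 332.5 [ 42.3 -27.2] [42.2 24.8] [42.25 -1.2 ]
180 [(40, 8, 195), (34, 9, 188), (30, 12, 171), (19, 52, 152), (19, 63, 169), (18, 62, 174), (19, 63, 173)]
250.5 342.5 [ 34.  -19.9] [34.  30.5] [34.   5.3]
200 [(40, 12, 187), (34, 11, 190), (40, 12, 191), (19, 32, 151), (19, 60, 158), (18, 61, 171), (19, 63, 170)]
251.5 334.5 [ 22.8 -19.6] [22.7 26.6] [22.75  3.5 ]
250 [173, 174, 175, 173, 172, 164, 133, 98, 78, 79, 90, 112, 129, 143, 153, 158, 158, 157, 157, 158, 156, 155, 157, 156, 153, 148, 128, 107, 93, 86]
262 [175, 176, 176, 174, 172, 163, 134, 98, 81, 77, 88, 109, 131, 141, 151, 156, 155, 156, 154, 155, 155, 155, 154, 155, 155, 154, 154, 154, 153, 154]
312 [172, 172, 172, 165, 143, 110, 92, 80, 73, 73, 88, 107, 125, 139, 146, 149, 153, 151, 150, 151, 150, 149, 150, 151, 151, 151, 150, 151, 149, 150]
325 [135, 144, 153, 156, 139, 107, 83, 73, 71, 73, 85, 108, 126, 137, 146, 149, 150, 150, 150, 149, 149, 151, 149, 149, 148, 135, 112, 90, 79, 75]
[ 54.5 -13.1] [51.4  1.3] [-27.5   0.6]
```

>>> servo_tool(motion=[[5, 0, 6, 0, -0.012, -0.004, 0], [5, 0, 6, 2, -0.012, -0.003, 0], [5, 0, 4, 4, -0.01, -0.002, 0], [5, 0, 2, 6, -0.003, 0, 0], [5, 0, 0, 3, 0, 0, 0], [5, 0, 0, 0, 0, 0, 0]])

```text
time: 13.4
tool_pos: [585.6, -3.1, 178.6]
tcp_rot: [179.8, 0.1, 86.3]
ft_force: [-0.3, 0.7, -8.9]
finger_gap: 10.3
```

Run:
```python
from h import *
plan(585.3,.4,155,86.6,4)
```

```text
dist 23.8 turn 0.4
[0.9, -0.1, 5.9, 0.001, 0.0, -0.001]
[0.9, -0.1, 5.9, 0.001, 0.0, -0.001]
[0.9, -0.1, 5.9, 0.001, 0.0, -0.001]
[0.9, -0.1, 5.9, 0.001, 0.0, -0.001]
```

>>> servo_tool(motion=[[5, 2, 0, 5, 0.002, 0, -0.002], [5, 1.5, 0, 6, 0.001, 0, -0.002], [5, 0, 0, 4, 0, 0, 0], [5, 0, 0, 0, 0, 0, 0], [5, 0, 0, 0, 0, 0, 0]])

```text
time: 13.9
tool_pos: [585.3, 0.9, 161.7]
tcp_rot: [-179.9, 0.1, 86.6]
ft_force: [0.2, 0.6, -9.0]
finger_gap: 10.3
```

Aligned; lowering into the flares.

>>> servo_tool(motion=[[5, -0.4, 0, 5, 0, 0, 0], [5, 0, 0, 5, 0, 0, 0], [5, 0, 0, 5, 0, 0, 0], [5, 0, 0, 3, 0, 0, 0], [5, 0, 0, 0, 0, 0, 0]])

```text
time: 14.4
tool_pos: [585.4, 0.4, 142.3]
tcp_rot: [-179.9, 0.1, 86.6]
ft_force: [-0.9, 0.9, -8.7]
finger_gap: 10.3
```

>>> servo_tool(motion=[[5, 0, 0, 3, 0, 0, 0], [5, 0, 0, 4, 0, 0, 0], [5, 0, 0, 3, 0, 0, 0], [5, 0, 0, 1.5, 0, 0, 0], [5, 0, 0, 0, 0, 0, 0]])

```text
time: 14.9
tool_pos: [585.5, 0.3, 129.9]
tcp_rot: [-179.9, 0.1, 86.6]
ft_force: [-0.2, -1.0, -8.1]
finger_gap: 10.2
```

>>> servo_tool(motion=[[5, 0, 0, 2, 0, 0, 0], [5, 0, 0, 1.5, 0, 0, 0], [5, 0, 0, 1, 0, 0, 0], [5, 0, 0, 0.5, 0, 0, 0]])

```text
time: 15.3
tool_pos: [585.8, 0.4, 124.9]
tcp_rot: [-180.0, 0.1, 86.6]
ft_force: [-0.8, 0.3, -8.1]
finger_gap: 10.0
```

>>> servo_tool(motion=[[5, 0, 0, 0.8, 0, 0, 0], [5, 0, 0, 0.8, 0, 0, 0]])

```text
time: 15.5
tool_pos: [586.5, 0.3, 124.9]
tcp_rot: [179.9, 0.1, 86.6]
ft_force: [-2.2, -0.1, -0.5]
finger_gap: 10.3
```

>>> servo_tool(motion=[[5, 0, -0.7, 0, 0, 0, 0], [25, 0, 0, 0, 0, 0, 0], [60, 0, 0, 0, 0, 0, 0], [60, 0, 0, 0, 0, 0, 0], [60, 0, 0, -15, 0, 0, 0], [60, 0, 0, -40, 0, 0, 0], [60, -20, 0, -40, 0, 0, 0], [60, -30, 0, -40, 0, 0, 0], [60, -20, 0, 0, 0, 0, 0], [60, 0, 0, 0, 0, 0, 0]])

```text
time: 16.5
tool_pos: [583.8, -70.8, 275.7]
tcp_rot: [179.2, 0.2, 86.7]
ft_force: [0.3, 0.0, -1.0]
finger_gap: 60.0
```

Run:
```python
from h import *
s=sense();im=snapshot('wrist');cv2.imwrite('pics/w7.png',im);c=cam('wrist',s);H=hsv(im)
print(s['time'],s['tool_pos'].round(1),s['tcp_rot'].round(2))
np.save('w7.npy',np.r_[s['tool_pos'],s['tcp_rot']])
print(proj(c,[585,.4,149]),proj(c,[585,.4,87]))
b=cv2.imread('pics/top0.png');t=snapshot('top');cv2.imwrite('pics/top1.png',t)
cv2.imwrite('pics/m7.png',np.hstack([im[:300],cv2.resize(t[150:300,120:280],None,fx=1.5,fy=2)[:300]]))
# knob in top image
Ht=hsv(t);ct=cam('top')
r=cv2.inRange(Ht,(0,150,60),(8,255,255))|cv2.inRange(Ht,(172,150,60),(180,255,255))
for k in cv2.findContours(r,cv2.RETR_EXTERNAL,cv2.CHAIN_APPROX_NONE)[0]:
    if cv2.contourArea(k)>15:
        (u,v),rad=cv2.minEnclosingCircle(k);print('red',u,v,rad,cv2.boundingRect(k),plane(ct,(u,v),331).round(1))
```

```text
16.5 [583.8 -70.8 275.7] [179.16   0.19  86.71]
[280.87564241 111.7905974 ] [281.14858433 112.81548225]
red 26.5 384.5 3.8079864978790283 (23, 381, 8, 7) [178.9 443.5 331. ]
red 13.875 376.25 3.365827798843384 (11, 373, 7, 7) [193.9 469.8 331. ]
red 139.0 320.5 17.007450103759766 (131, 304, 16, 33) [301.3 233.7 331. ]
red 176.0270233154297 227.8918914794922 5.752798080444336 (171, 223, 11, 11) [488.8 169.9 331. ]
```

View pics/m7.png

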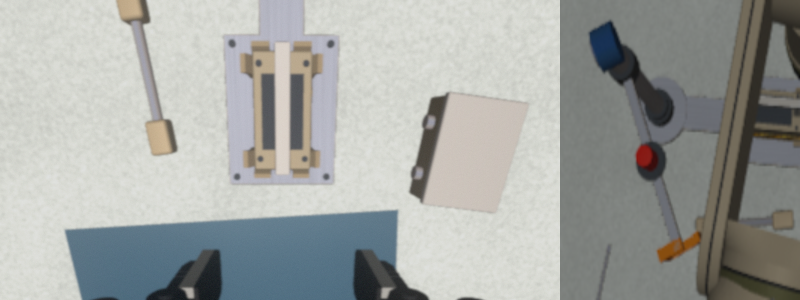

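Top inset: the knob is at full-image (176,228) and the hook at about (200,272). In the wrist view the head sits between all four corner walls, with the bail bar centred at (282,109), against a projected (281,112). Now the hook.

Run:
```python
from h import *
plan(540,50,420,162,10)
```

```text
dist 192.3 turn 75.2
[11.6, -4.9, -14.6, 0.001, 0.001, -0.131]
[12.1, -3.3, -14.5, 0.001, 0.001, -0.131]
[12.5, -1.7, -14.5, 0.001, 0.001, -0.131]
[12.6, -0.1, -14.5, 0.001, 0.001, -0.131]
[12.5, 1.6, -14.5, 0.001, 0.001, -0.131]
[12.3, 3.2, -14.5, 0.001, 0.001, -0.131]
[11.7, 4.7, -14.5, 0.001, 0.001, -0.131]
[11.0, 6.2, -14.5, 0.001, 0.001, -0.131]
[10.2, 7.6, -14.5, 0.001, 0.001, -0.131]
[9.1, 8.8, -14.5, 0.001, 0.001, -0.131]
```

>>> servo_tool(motion=[[60, 12, -5, -18, 0.002, 0.002, -0.13], [60, 12, -3, -18, 0.002, 0.002, -0.13], [60, 12, -2, -18, 0.002, 0, -0.13], [60, 13, 0, -18, 0, 0, -0.13], [60, 13, 2, -15, 0, 0, -0.13], [60, 12, 3, -15, 0, 0, -0.13], [60, 12, 5, -15, 0, 0, -0.13], [60, 11, 6, -15, 0, 0, -0.13], [60, 10, 8, -12, 0, 0, -0.13], [60, 9, 9, -5, 0, 0, -0.13]])

```text
time: 17.6
tool_pos: [532.8, 64.9, 421.7]
tcp_rot: [179.8, -0.6, 164.6]
ft_force: [0.5, 0.3, -0.5]
finger_gap: 59.6
```

Run:
```python
from h import *
plan(489,140,420,205,6)
print(sense()['joint_pos'].round(0))
```

```text
dist 86.9 turn 40.4
[10.4, 10.1, 0.4, 0.001, -0.002, -0.118]
[9.1, 11.3, 0.4, 0.001, -0.002, -0.118]
[7.7, 12.3, 0.4, 0.001, -0.002, -0.118]
[6.2, 13.1, 0.4, 0.001, -0.002, -0.118]
[4.7, 13.7, 0.3, 0.001, -0.002, -0.118]
[3.0, 14.2, 0.3, 0.001, -0.002, -0.118]
[  1.  -2.  75.   0. 107. -73.]
```

>>> servo_tool(motion=[[60, 11, 11, 0, 0, -0.002, -0.118], [60, 10, 13, 0, 0, -0.002, -0.118], [60, 9, 15, 0, 0, -0.002, -0.118], [60, 7, 15, 0, 0, 0, -0.118], [60, 5, 15, 0, 0, 0, -0.118], [60, 3, 15, 0, 0, 0, -0.118], [60, 0, 10, 0, 0, 0, 0], [60, 0, 0, 0, 0, 0, 0], [60, 0, 0, 0, 0, 0, 0]])

```text
time: 18.5
tool_pos: [471.8, 171.1, 418.8]
tcp_rot: [179.3, -0.5, -152.5]
ft_force: [0.4, -0.3, 0.5]
finger_gap: 60.2
```

Run:
```python
from h import *
s=sense();im=snapshot('wrist');cv2.imwrite('pics/w8.png',im);c=cam('wrist',s);H=hsv(im)
print(s['time'],s['tool_pos'].round(1),s['tcp_rot'].round(2),proj(c,[489,168,331]))
r=cv2.inRange(H,(0,150,60),(8,255,255))|cv2.inRange(H,(172,150,60),(180,255,255))
for k in cv2.findContours(r,cv2.RETR_EXTERNAL,cv2.CHAIN_APPROX_NONE)[0]:
    if cv2.contourArea(k)>100:
        (u,v),rad=cv2.minEnclosingCircle(k);print('red',u,v,rad,cv2.boundingRect(k),plane(c,(u,v),331).round(1),H[int(v),int(u)])
plan(489,168,420,205,1)
```

```text
18.5 [471.8 171.1 418.8] [ 179.27   -0.51 -152.53] [269.96138397 231.49515896]
red 274.0063171386719 231.58860778808594 15.478708267211914 (259, 217, 31, 30) [487.7 170.7 331. ] [  1 198 203]
red 435.36572265625 95.82331848144531 30.871692657470703 (412, 71, 48, 52) [354.4 223.  331. ] [  1 221 197]
dist 17.5 turn 2.6
[-13.9, -10.5, -1.5, 0.013, -0.009, 0.043]
```

View pics/w8.png

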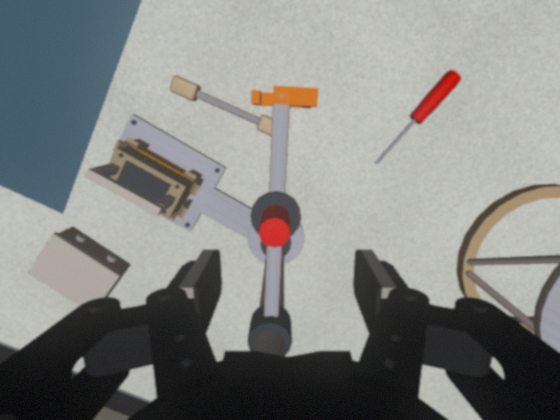

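The picture (the last allowed view) shows the red knob top at (274,231), the arm to the orange hook at (290,97), and the mast at (270,340) on the gripper's near side. The gripper is clear of everything. Knob centre is about (488,170).

>>> servo_tool(motion=[[60, -7, -6, 4, 0.006, -0.004, 0.02], [60, -6, -5, 8, 0.006, -0.004, 0.02], [60, 0, 0, 10, 0, 0, 0], [60, 0, 0, 0, 0, 0, 0], [60, 0, 0, 0, 0, 0, 0]])

```text
time: 19.05
tool_pos: [490.8, 164.6, 393.0]
tcp_rot: [-180.0, -0.2, -155.4]
ft_force: [-0.2, 0.7, 0.4]
finger_gap: 59.7
```

Run:
```python
from h import *
plan(488,170.3,350,205,4)
```

```text
dist 43.4 turn 0.5
[0.0, 1.6, 10.7, 0.0, -0.001, -0.002]
[0.0, 1.6, 10.7, 0.0, -0.001, -0.002]
[0.0, 1.6, 10.7, 0.0, -0.001, -0.002]
[0.0, 1.6, 10.7, 0.0, -0.001, -0.002]
```

>>> servo_tool(motion=[[60, 0, 3.5, 10, 0, -0.003, 0], [60, 0, 2.5, 12, 0, 0, 0], [60, 0, 0, 12, 0, 0, 0], [60, 0, 0, 5, 0, 0, 0], [60, 0, 0, 0, 0, 0, 0], [60, 0, 0, 0, 0, 0, 0]])

```text
time: 19.65
tool_pos: [487.3, 170.6, 349.7]
tcp_rot: [-180.0, -0.1, -155.4]
ft_force: [0.0, 1.1, 0.7]
finger_gap: 60.0
```

Run:
```python
from h import *
s=sense();im=snapshot('wrist');cv2.imwrite('pics/w9.png',im);c=cam('wrist',s);H=hsv(im)
r=cv2.inRange(H,(0,150,60),(8,255,255))|cv2.inRange(H,(172,150,60),(180,255,255))
for k in cv2.findContours(r,cv2.RETR_EXTERNAL,cv2.CHAIN_APPROX_NONE)[0]:
    if cv2.contourArea(k)>100:
        (u,v),rad=cv2.minEnclosingCircle(k);print('red',u,v,rad,cv2.boundingRect(k),plane(c,(u,v),331).round(1),H[int(v),int(u)])
plan(488,170.3,298,205,4)
```

```text
red 285.5962219238281 248.07546997070312 21.595849990844727 (265, 227, 43, 43) [487.1 170.5 331. ] [  1 206 207]
red 465.7477111816406 68.2522964477539 38.5406608581543 (438, 38, 58, 64) [374.7 208.4 331. ] [  2 238 192]
dist 51.8 turn 0.4
[-0.1, -0.1, 12.9, 0.0, 0.0, -0.002]
[-0.1, -0.1, 12.9, 0.0, 0.0, -0.002]
[-0.1, -0.1, 12.9, 0.0, 0.0, -0.002]
[-0.1, -0.1, 12.9, 0.0, 0.0, -0.002]
```

>>> servo_tool(motion=[[60, 0, 0, 10, 0, 0, 0], [60, 0, 0, 14, 0, 0, 0], [60, 0, 0, 13, 0, 0, 0], [60, 0, 0, 8, 0, 0, 0], [60, 0, 0, 0, 0, 0, 0]])

```text
time: 20.2
tool_pos: [487.5, 170.5, 300.9]
tcp_rot: [-180.0, -0.0, -155.4]
ft_force: [-0.4, 0.7, 0.2]
finger_gap: 59.8
```

>>> servo_tool(motion=[[60, 0, 0, 3, 0, 0, 0], [35, 0, 0, 0, 0, 0, 0], [15, 0, 0, 0, 0, 0, 0], [15, 0, 0, 0, 0, 0, 0], [15, 0, 0, 0, 0, 0, 0], [15, 0, 0, 0, 0, 0, 0]], force=60)

```text
time: 20.8
tool_pos: [487.5, 170.4, 298.1]
tcp_rot: [-180.0, -0.0, -155.4]
ft_force: [0.2, -0.1, -1.6]
finger_gap: 22.7
```

>>> servo_tool(motion=[[15, 0, 0, 6, 0, 0, 0], [15, 0, 0, 12, 0, 0, 0], [15, 0, 0, 15, 0, 0, 0], [15, 0, 0, 18, 0, 0, 0], [15, 0, 0, 18, 0, 0, 0], [15, 0, 0, 18, 0, 0, 0], [15, 0, 0, 14, 0, 0, 0], [15, 0, 0, 6, 0, 0, 0]])

```text
time: 21.6
tool_pos: [487.7, 170.4, 193.1]
tcp_rot: [-179.9, 0.3, -155.4]
ft_force: [-2.3, -1.6, 5.9]
finger_gap: 22.5
```

>>> servo_tool(motion=[[15, 0, 0, 8, 0, 0, 0], [15, 0, 0, 5, 0, 0, 0], [15, 0, 0, 0, 0, 0, 0], [15, 0, 0, 0, 0, 0, 0]])

```text
time: 22.0
tool_pos: [487.7, 170.4, 181.2]
tcp_rot: [-179.9, 0.3, -155.4]
ft_force: [-3.7, -0.9, 4.9]
finger_gap: 22.5
```

Run:
```python
from h import *
# arc about mast axis, fixed tool yaw: print world waypoints and tool shifts
s=sense();print(s['tool_pos'].round(1),s['ft_force'].round(1))
y=np.radians(-3.4);M=np.array([585.0,.4])+220*np.array([-np.sin(y),np.cos(y)])
d=s['tool_pos'][:2]-M;a=np.arctan2(d[1],d[0]);r=np.hypot(*d);a0=y-np.pi/2
print('mast',M.round(1),'r',r.round(1),'swing',(a-a0).round(3))
R=Ro.from_euler('xyz',s['tcp_rot'],degrees=True);p=s['tool_pos'][:2]
for t in np.linspace(a,a0,13)[1:]:
    q=M+r*np.array([np.cos(t),np.sin(t)]);print(q.round(1),R.inv().apply([*(q-p),0]).round(1),round(t-a0,3));p=q
```

```text
[487.7 170.4 181.2] [-3.7 -0.9  4.9]
mast [598. 220.] r 121.0 swing -1.089
[492.7 160.6] [ -0.4 -11.    0. ] -0.998
[498.5 151.3] [ -1.4 -10.9   0. ] -0.907
[505.1 142.5] [ -2.4 -10.7   0. ] -0.817
[512.5 134.4] [ -3.4 -10.4   0. ] -0.726
[520.6 127. ] [ -4.3 -10.1   0. ] -0.635
[529.4 120.4] [-5.2 -9.7  0. ] -0.544
[538.7 114.6] [-6.  -9.2  0. ] -0.454
[548.5 109.7] [-6.9 -8.6  0.1] -0.363
[558.7 105.6] [-7.6 -7.9  0.1] -0.272
[569.2 102.5] [-8.3 -7.2  0.1] -0.181
[580.  100.4] [-8.9 -6.4  0.1] -0.091
[590.9  99.2] [-9.4 -5.6  0.1] 0.0
```

>>> servo_tool(motion=[[15, -0.5, -8, 0, 0, 0, 0], [15, -1.2, -11, 0, 0, 0, 0], [15, -2.4, -11, 0, 0, 0, 0], [15, -3.4, -10, 0, 0, 0, 0]])

```text
time: 22.4
tool_pos: [506.8, 139.0, 182.1]
tcp_rot: [179.8, -0.1, -155.1]
ft_force: [-11.1, -6.5, 5.8]
finger_gap: 22.4
```

```bash
cat > arc.py <<'E'
from h import *
import sys
n=int(sys.argv[1]); s=sense();print(s['time'],s['tool_pos'].round(1),s['ft_force'].round(1),s['tcp_rot'].round(1))
M=np.array([598.,220.]);a0=np.radians(-93.4)
d=s['tool_pos'][:2]-M;a=np.arctan2(d[1],d[0]);print('r',np.hypot(*d).round(1),'swing',round(a-a0,3))
R=Ro.from_euler('xyz',s['tcp_rot'],degrees=True);p=s['tool_pos'][:2]
for t in np.linspace(a,a0,n+1)[1:]:
    q=M+120.7*np.array([np.cos(t),np.sin(t)]);print(R.inv().apply([*(q-p),0]).round(1),round(t-a0,3));p=q
E
python3 arc.py 9
```

```text
22.4 [506.8 139.  182.1] [-11.1  -6.5   5.8] [ 1.798e+02 -1.000e-01 -1.551e+02]
r 122.0 swing -0.785
[-4.7 -9.6 -0. ] -0.698
[-4.3 -9.6 -0. ] -0.611
[-5.1 -9.2 -0. ] -0.524
[-5.9 -8.7 -0. ] -0.436
[-6.6 -8.2 -0. ] -0.349
[-7.3 -7.6 -0. ] -0.262
[-8.  -6.9 -0. ] -0.175
[-8.5 -6.2 -0. ] -0.087
[-9.  -5.4 -0. ] 0.0
```

>>> servo_tool(motion=[[15, -4.7, -9.6, 0, 0.003, 0, 0], [15, -4.5, -9.6, 0, 0, 0, 0], [15, -5.2, -9.2, 0, 0, 0, 0], [15, -6, -8.7, 0, 0, 0, 0]])

```text
time: 22.8
tool_pos: [539.5, 113.8, 183.5]
tcp_rot: [179.8, -0.4, -154.8]
ft_force: [-6.4, -0.4, 5.9]
finger_gap: 22.6
```

```bash
python3 arc.py 5
```

```text
22.8 [539.5 113.8 183.5] [-6.4 -0.4  5.9] [ 179.8   -0.4 -154.8]
r 121.2 swing -0.444
[-7.1 -8.1 -0.1] -0.355
[-7.4 -7.8 -0.1] -0.266
[-8.1 -7.1 -0.1] -0.178
[-8.6 -6.3 -0.1] -0.089
[-9.2 -5.5 -0.1] 0.0
```

>>> servo_tool(motion=[[15, -7.1, -8.1, 1.2, 0, 0.003, 0], [15, -7.4, -7.8, 1, 0, 0.002, 0]])

```text
time: 23.0
tool_pos: [560.4, 106.1, 182.9]
tcp_rot: [179.7, -0.5, -154.7]
ft_force: [-11.8, -0.8, 7.0]
finger_gap: 22.7
```

```bash
python3 arc.py 4
```

```text
23.0 [560.4 106.1 182.9] [-11.8  -0.8   7. ] [ 179.7   -0.5 -154.7]
r 119.9 swing -0.259
[-5.3 -5.8 -0.1] -0.195
[-6.2 -4.8 -0.1] -0.13
[-6.5 -4.4 -0.1] -0.065
[-6.7 -4.  -0.1] 0.0
```

>>> servo_tool(motion=[[15, -5.3, -5.8, 1, 0.002, 0.004, 0], [15, -6.2, -4.8, 0.8, 0.002, 0.003, 0], [15, -5, -3.5, 0.5, 0, 0, 0]])

```text
time: 23.3
tool_pos: [583.7, 101.6, 183.1]
tcp_rot: [179.9, -0.7, -154.6]
ft_force: [-8.6, 0.9, 5.4]
finger_gap: 22.9
```

```bash
python3 arc.py 2
```

```text
23.3 [583.7 101.6 183.1] [-8.6  0.9  5.4] [ 179.9   -0.7 -154.6]
r 119.3 swing -0.061
[-2.4 -3.1 -0. ] -0.031
[-3.2 -1.8 -0. ] 0.0
```

>>> servo_tool(motion=[[15, -2.4, -3, 0, 0, 0.003, 0], [15, -2.5, -1, 0, 0, 0.002, 0], [15, 0, 0, 0, 0, 0, 0], [15, 0, 0, 0, 0, 0, 0]])

```text
time: 23.7
tool_pos: [592.4, 100.8, 186.2]
tcp_rot: [180.0, -0.8, -154.5]
ft_force: [-3.3, -0.2, 5.2]
finger_gap: 22.9
```

```bash
python3 arc.py 2
```

```text
23.7 [592.4 100.8 186.2] [-3.3 -0.2  5.2] [ 180.    -0.8 -154.5]
r 119.4 swing 0.013
[ 1.3 -0.8  0. ] 0.006
[0.7 0.4 0. ] 0.0
```

>>> servo_tool(motion=[[15, 0, 0, -3, 0, 0.003, 0], [15, 0, 0, -4, 0, 0.003, 0], [15, 0, 0, -4, 0, 0.002, 0], [15, 0, 0, -3, 0, 0, 0], [15, 0, 0, -2, 0, 0, 0]])

```text
time: 24.2
tool_pos: [593.1, 100.7, 205.2]
tcp_rot: [-180.0, -1.2, -154.5]
ft_force: [-3.1, -1.7, 4.2]
finger_gap: 22.4
```

>>> servo_tool(motion=[[15, 0, 0, -1, 0, 0.005, 0], [15, 0, 0, -0.5, 0, 0.005, 0]])

```text
time: 24.4
tool_pos: [593.1, 100.6, 207.4]
tcp_rot: [-180.0, -1.8, -154.5]
ft_force: [-4.6, -1.6, 4.3]
finger_gap: 22.8
```

>>> servo_tool(motion=[[15, 0, 0, -0.8, 0, -0.015, 0], [15, 0, 0, -0.8, 0, -0.012, 0], [15, 0, 0, 0, 0, 0, 0]])

```text
time: 24.7
tool_pos: [593.2, 100.8, 207.8]
tcp_rot: [180.0, -0.2, -154.5]
ft_force: [-1.1, -0.6, 4.0]
finger_gap: 22.3
```

>>> servo_tool(motion=[[15, 0, 0, -1, 0, 0, 0], [15, 0, 0, -1, 0, 0, 0]])

```text
time: 24.9
tool_pos: [592.2, 100.8, 208.1]
tcp_rot: [179.9, -0.3, -154.5]
ft_force: [-0.4, 1.0, -3.8]
finger_gap: 22.7
```

The foot has stopped against the bar at lift 298.1 - 208.1 = 90.0 mm, with the force reversed. Releasing.

>>> servo_tool(motion=[[15, 0, 0, 0.3, 0, 0, 0], [30, 0, 0, 0, 0, 0, 0], [50, 0, 0, 0, 0, 0, 0], [60, 0, 0, 0, 0, 0, 0], [60, 0, 0, 0, 0, 0, 0], [60, 0, 0, -15, 0, 0, 0], [60, 0, 0, -35, 0, 0, 0], [60, 0, 0, -45, 0, 0, 0], [60, 0, 0, -45, 0, 0, 0], [60, 0, 0, 0, 0, 0, 0]])

```text
time: 25.9
tool_pos: [592.2, 100.7, 355.6]
tcp_rot: [179.9, -0.3, -154.6]
ft_force: [0.4, 0.0, 1.0]
finger_gap: 60.1
```

Run:
```python
from h import *
s=sense();im=snapshot('wrist');cv2.imwrite('pics/w10.png',im);c=cam('wrist',s);H=hsv(im)
print(s['time'],s['tool_pos'].round(1),s['tcp_rot'].round(1),s['ft_force'].round(1))
r=cv2.inRange(H,(0,150,60),(8,255,255))|cv2.inRange(H,(172,150,60),(180,255,255))
for k in cv2.findContours(r,cv2.RETR_EXTERNAL,cv2.CHAIN_APPROX_NONE)[0]:
    if cv2.contourArea(k)>100:
        (u,v),rad=cv2.minEnclosingCircle(k);print('red',round(u),round(v),round(rad,1),plane(c,(u,v),241).round(1))
print('expected knob r px at z241',12*331/((s['tool_pos'][2]+141-241)/.966))
o=cv2.inRange(H,(8,150,60),(22,255,255))
for r in rects(im,c,o,147,80): print('orange',r)
b=cv2.inRange(H,(0,5,190),(30,45,255))
print('expected bail px',proj(c,[585,.4,149]),'hook',proj(c,[585,.4,137]),[tuple(int(q) for q in H[tuple(np.int32(proj(c,X))[::-1])]) for X in([585,.4,149],[587,35,149],[583,-35,149])if (0<np.int32(proj(c,X))).all()and (proj(c,X)<(559,419)).all()])
```

```text
25.9 [592.2 100.7 355.6] [ 179.9   -0.3 -154.6] [0.4 0.  1. ]
red 287 201 14.2 [589.6 100.3 241. ]
red 540 27 31.0 [400.4 207.1 241. ]
expected knob r px at z241 15.008955061728573
orange (array([194., 154.]), array([ 6.065e+02, -6.000e-01]), array([12.6, 12.9]), 80.5)
orange (array([199., 124.]), array([578.2,  -3.4]), array([26.8, 41.9]), 87.3)
expected bail px [201.15285377 135.47039236] hook [203.9811479  134.99934495] [(11, 56, 154), (9, 13, 135), (17, 21, 191)]
```

Run:
```python
from h import *
s=sense();im=cv2.imread('pics/w10.png');c=cam('wrist',s);H=hsv(im)
y=np.radians(-3.4);ey=np.array([-np.sin(y),np.cos(y)]);ex=np.array([np.cos(y),np.sin(y)]);O=np.array([585,.4])
for t in(-46,-38,-30,-22): # brightness across bar top (z=149)
    L=[int(H[tuple(np.int32(np.round(proj(c,[*(O+t*ey+k*ex),149])))[::-1])][2]) for k in range(-14,15,2)];print(t,L)
for t in(-40,): 
    print('block across z=87',[int(H[tuple(np.int32(np.round(proj(c,[*(O+t*ey+k*ex),87])))[::-1])][1]) for k in range(-40,41,4)])
```

```text
-46 [198, 196, 172, 179, 190, 189, 188, 185, 179, 196, 196, 194, 193, 191, 196]
-38 [154, 96, 107, 179, 191, 192, 190, 190, 171, 160, 161, 162, 162, 170, 174]
-30 [84, 83, 107, 182, 191, 191, 190, 191, 170, 161, 153, 157, 156, 147, 156]
-22 [92, 84, 111, 176, 193, 191, 190, 189, 175, 161, 154, 154, 155, 126, 123]
block across z=87 [74, 66, 46, 57, 53, 61, 60, 63, 29, 25, 19, 20, 23, 26, 59, 55, 65, 66, 52, 14, 15]
```

Bar centre reads about 3–4 mm to -x from this rotated viewpoint. The knob also reads 2.6 mm to -x of its grip position, so this may be camera bias. I'll recheck from the earlier viewpoint, with the same tool yaw as w7, for a direct comparison.

>>> servo_tool(motion=[[60, 20, 15, -3, 0, 0, 0.14], [60, 24, 9, -3, 0, 0, 0.14], [60, 25, 6, 0, 0, 0, 0.14], [60, 24, 0, 0, 0, 0, 0.14], [60, 22, -4, 0, 0, 0, 0.14], [60, 20, -7, 0, 0, 0, 0.14], [60, 5, -3, 0, 0, 0, 0.14], [60, 0, 0, 0, 0, 0, 0.14], [60, 0, 0, 0, 0, 0, 0.14], [60, 0, 0, 0, 0, 0, 0.14]])

```text
time: 26.95
tool_pos: [433.8, 105.6, 355.3]
tcp_rot: [-179.1, -0.4, 122.1]
ft_force: [-0.8, 0.2, 0.1]
finger_gap: 59.8
```

Run:
```python
from h import *
plan(584,-71,276,86.7,8)
```

```text
dist 245.0 turn 35.4
[-28.7, 4.3, 9.7, -0.002, 0.0, 0.077]
[-28.3, 6.5, 9.7, -0.002, 0.0, 0.077]
[-27.7, 8.6, 9.7, -0.002, 0.0, 0.077]
[-27.0, 10.7, 9.7, -0.002, 0.0, 0.077]
[-26.1, 12.8, 9.8, -0.002, 0.0, 0.077]
[-25.0, 14.7, 9.8, -0.002, 0.0, 0.077]
[-23.8, 16.6, 9.8, -0.002, 0.0, 0.077]
[-22.4, 18.4, 9.9, -0.002, 0.0, 0.077]
```

>>> servo_tool(motion=[[60, -29, 4, 8, -0.002, 0, 0.077], [60, -28, 6.5, 10, -0.002, 0, 0.077], [60, -28, 9, 10, -0.002, 0, 0.077], [60, -27, 11, 10, -0.002, 0, 0.077], [60, -26, 13, 10, -0.002, 0, 0.077], [60, -25, 15, 10, -0.002, 0, 0.077], [60, -24, 17, 9, 0, 0, 0.077], [60, -22, 18, 5, 0, 0, 0.077], [60, 0, 0, 0, 0, 0, 0], [60, 0, 0, 0, 0, 0, 0]])

```text
time: 27.95
tool_pos: [583.9, -78.2, 272.3]
tcp_rot: [-179.2, -0.2, 85.2]
ft_force: [-0.5, -0.2, -1.0]
finger_gap: 60.2
```

Run:
```python
from h import *
s=sense();im=snapshot('wrist');cv2.imwrite('pics/w11.png',im)
print(s['time'],s['tool_pos'].round(1),s['tcp_rot'].round(2))
q=np.load('w7.npy');A=(cv2.imread('pics/w7.png'),cam('wrist',dict(tool_pos=q[:3],tcp_rot=q[3:])));B=(im,cam('wrist',s))
y=np.radians(-3.4);ey=np.array([-np.sin(y),np.cos(y)]);ex=np.array([np.cos(y),np.sin(y)]);O=np.array([585,.4])
def prof(im,c,P0,d,z,ks):
    g=cv2.GaussianBlur(cv2.cvtColor(im,cv2.COLOR_BGR2GRAY),(3,3),0).astype(np.float32)
    uv=np.array([proj(c,[*(P0+k*d),z]) for k in ks],np.float32)
    return cv2.remap(g,uv[:,:1].copy(),uv[:,1:].copy(),cv2.INTER_LINEAR).ravel()
ks=np.arange(-12,12.1,.5)
for n,(i,c) in(('before',A),('after',B)):
    for t in(-30,-15,-40):
        p=np.diff(prof(i,c,O+t*ey,ex,149,ks));a,b=ks[p.argmax()],ks[p.argmin()]; print(n,'bar',t,a,b,(a+b)/2)
    k2=np.arange(-75,76,.5)
    p=np.diff(prof(i,c,O-78*ey,ex,12,k2));print(n,'plate edges',k2[np.argmin(p[:60])],k2[len(p)-60+np.argmax(p[-60:])])
    k3=np.arange(-62,-40,.5);p=np.diff(prof(i,c,O,ey,149,k3));print(n,'bar end',k3[np.abs(p).argmax()])
    H=hsv(i);K=cv2.inRange(H,(8,150,60),(22,255,255));print(n,'orange',[r[:3] for r in rects(i,c,K,143,40)])
```

```text
27.95 [583.9 -78.2 272.3] [-179.17   -0.22   85.16]
before bar -30 -4.5 6.0 0.75
before bar -15 -5.5 6.5 0.5
before bar -40 -4.5 6.0 0.75
before plate edges -58.5 57.5
before bar end -58.0
before orange []
after bar -30 -7.0 4.0 -1.5
after bar -15 -7.5 4.5 -1.5
after bar -40 -6.5 3.5 -1.5
after plate edges -59.0 57.0
after bar end -49.0
after orange [(array([276., 101.]), array([580.3,   3.7]), array([17.1, 64.2]))]
```

```bash
python3 -c "
from bench import *
print(sense()['time']);print(hand_in())"
```

```text
28.0
the job is handed in; nothing more can be done
None
```

The spacer and head are stacked in the pocket and the hook is caught under the bail bar. I handed the job in at 28.0 s of the 72 s; the hand-in gave no verdict.

- **Spacer:** After release it measured within about 1 mm of the pocket centre, at the same angle as the station (-3.4°).
- **Head:** I carried it by its bail and lowered it until its weight came off the wrist with no force spike.
- **Hook:** I pulled the knob down about 117 mm, swung it in under the bar and let it up. It stopped at about 90 mm of lift, the value given for the foot against the bar. After release the knob's apparent size matched that height, and orange showed under the bar.

**Last checks:**
- **First look, disagreed:** From a turned viewpoint the bail bar read 3–4 mm to one side.
- **Recheck:** From nearly the same view as before hooking, it was about 1.5 mm off centre and parallel, having moved about 2 mm when the hook took up. That is within the 6 mm limit and can be explained by the play in the pocket.
- **Not checked:** I did not measure the head's tilt or height again after hooking.
- **Bystanders:** I saw no contact with the case, strut or screwdriver, but did not re-measure where they lie.

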